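Rake a dropped bearing out from under the packing-bench shelf

TASK

A ball bearing has been dropped under the low wire shelf on the packing bench, where a plain round disc of the same size, without a hole, also lies. Pick up the small rake by its wooden handle, reach in from the front over the bearing, lower the lip behind it and draw the bearing out until it lies flat on the bench, wholly clear in front of the shelf; then set the rake down standing level on the bench and let go. Leave the disc where it lies, and do not touch the bearing with the gripper.

Things in the scene. Friction and masses are not known exactly. Their poses are not given: they have to be found in the camera images.
- bearing: The dropped ball bearing, loose, flat under the shelf: steel ring, 47 mm outside, 25 mm bore, dark band between its races, 12 mm high, about 80 g. Its centre lies 45 to 85 mm behind the shelf's front edge. Origin: centre of its underside. An identical spare lies in the open on the right of the bench and is not wanted.
- blank: plain solid steel disc without a hole, loose, 47 mm in diameter, 12 mm high, also lying under the shelf, its centre at least 110 mm to the left or right of the bearing's. Origin: centre of its underside. Leave it alone.
- shelf: Low grey steel shelf, fixed: 500 mm wide (y), 240 deep (x), 70 clear beneath, top at 90; open wire deck, wires 40 mm apart, small cartons on its rear to 150 mm. 25 mm legs at the four corners only. Origin: on the bench under the middle of the front edge; x points from that edge into the depth, away from the robot, y left along it.
- rake: Loose rake, 180 g. Wooden handle 60 mm long (x), 18 thick (y), 80 high: grip it across the 18. Flat strip, 30 wide, 17 to 20 mm above the bench, runs along +x to a turned-down lip 64 wide (y), 3 thick, inner face 200 mm from the handle's middle, reaching down to the bench. Raised 25 to 35 mm it passes over the bearing and under the shelf. Origin: on the bench under the handle's middle.
Not all that is in view belongs to the job. Of the things like the rake, leave any that is pink; of the rest the larger one is meant.

How it is judged:
On the way:
1. the rake reaches over the bearing while it is under the shelf, with the lip behind it (x of bearing in the frame of shelf above 0 m and x of bearing in the frame of rake between 0.1 and 0.2 m and y of bearing in the frame of rake between -0.04 and 0.04 m), for 0.2 s.
At the end, for the whole second after the job is handed in: The bearing lies flat (12 degrees) and still on the bench, its centre 22 to 300 mm before the shelf's front edge and within 300 mm of the shelf's middle; the rake stands level (12 degrees) and still on the bench, released; the disc is within 20 mm of where it lay (x of bearing in the frame of shelf between -0.3 and -0.022 m and y of bearing in the frame of shelf between -0.3 and 0.3 m and height (world z) of bearing below 0.006 m and angle between each of bearing, rake's own z axis and vertical below 0.21 rad and linear speed of each of bearing, rake below 0.01 m/s and height (world z) of rake below 0.012 m and distance of blank from where it was at the start of the episode below 0.02 m); the robot touches nothing.
It fails at once if the plain disc is moved more than 20 mm (distance of blank from where it was at the start of the episode above 0.02 m).
It fails at once if the gripper touches the bearing (contact force between the fingers and bearing above 0.5 N).
It also fails if it takes over 45 s, if anything falls off the work surface, if the arm or the gripper's body presses on something with over 40 N, if the wrist force passes 120 N, or if a joint passes its speed limit or range.

ROBOT

A 7-joint arm with a two-finger parallel gripper is mounted at the origin on the work surface. World frame = base frame: x ahead of the robot, y to its left, z up, the work surface at z = 0. Lengths are in m, angles in rad, forces in N, time in s.
With the tool pointing down it reaches from about 0.425 to 0.875 m from the base axis. Payload 4.7 kg.
Tool frame: the origin (TCP) lies on the centre line of the jaws, within the pads' length; the fingertips stand 8 mm ahead of it and the grasp point (between the pads) lies 11 mm behind it; z points along the fingers, y is the direction in which the jaws open and shut (so a half turn about z gives the same grasp; the last joint's range is limited). The gripper opens to 87 mm and grips with 3 to 60 N. Pads are 19 mm wide; open, the fingers measure 117 mm over their backs; the gripper's body (75 mm by 190 mm) begins 51 mm behind the grasp point.
Start: joints at [-1.18, 0.321, -0.07, 1.45, 0.023, 1.371, -0.057], TCP at [0.239, 0.604, 0.231] pointing down, gripper open.
Joint ranges: [-2.86, 2.86], [-0.3, 2.09], [-1.38, 1.24], [0.06, 2.45], [-1.56, 4.7], [0.09, 2.05], [-2.69, 2.69]. Speed limits (rad/s): [2.57, 2.57, 3.14, 3.14, 3.14, 3.14, 3.14].

INTERFACE

Orientations are given as a rotation vector (axis times angle).
In Python, from bench import ctrl, cams, workorder gives the robot as it stands. The module is installed in compiled form; this text tells all that it offers.
- The arm moves only by the tool carry_out, never from a script. Its argument "rows" is a list of rows, each an object with "offset": the shift along the tool's x, y, z in m, a list of three; "rot": the turn, a rotation vector about the tool's x, y, z in degrees, a list of three; "gripper": the opening, from 0 (shut) to 1 (fully open). In form: [{"offset": [dx, dy, dz], "rot": [rx, ry, rz], "gripper": gripper}, ...]. A call has 1 to 10 rows; each row shifts and turns the commanded pose from where the row before left it, along the tool's axes as they then stand; what a row does not reach is not made up. A row lasts 1/8 s, in which the tool goes at most 62.5 mm and 10.7 degrees, less where a joint would pass 70% of its speed; a pose out of reach is approached as far as the arm can. A call is refused whole if a number of a shift passes 0.0625 or a number of a turn 10.7, either way. A call with a gripper value outside its range is refused whole. The fingers move at their own pace and stop on an object; "grip_force" is the grip in N (left out, the last holds). Time passes only in rows, so rows that do not move let the fingers close. It gives the time, the measured TCP pose, the force and the opening at its end, in the units of the state.
- ctrl.get_state(): the state, without advancing time (a new reading comes with each control period).
- cams.get_image(name): name is "side" or "top" or "wrist"; returns a dict with "img" (480x640x3 uint8, red, green, blue), "vfov" (degrees; the focal length in pixels is half the picture's height over the tangent of half this angle, whatever the lens; pixels are square), "cx", "cy" (the principal point, pixels), "R" (3x3) and "t" (3): a world point X has camera coordinates R X + t. Camera axes: x right, y down, z forward; pixel columns grow to the right and rows downward; lengths in m; the calibration is good to about 2 mm. A picture is of the moment at which its call begins. There is no depth.
- workorder.close_job(): hands the job in, once; it reports no verdict.
The state is a dict: "time": time; "joint_positions": joint angles; "qd": joint speeds; "joint_torque": joint torques, N m; "position": TCP position; "tool_rot": TCP orientation; "ft_force": force on the tool from outside, world axes, zero at the start; "torque": the same for the moment, N m; "grip_width": opening from 0.0 (shut) to 1.0 (fully open).
Only numpy, scipy, OpenCV 4.12 (cv2) and the standard library are available. Lean on these libraries where they do the work, as an engineer would, in place of code of your own. Each camera call takes 0.05 s, during which the arm holds its last target.

## Working session

There is one attempt and no reset: what is moved stays moved. The work goes in short steps, Python scripts to look and compute and a tool call to move; the robot and the scene stay as the last step left them, time stands still between calls to the robot, and variables do not carry over. Pictures are saved under pics/ and viewed, and the job is handed in when it is done.

Besides the shell and the picture viewer there is one more tool, called after "Emit:" as name(argument=value, ...) on one line, values as JSON. carry_out: Moves the arm, as the interface text tells. Its arguments: {"type":"object","properties":{"rows":{"type":"array"},"grip_force":{"type":"number"}},"required":["rows"]}

```bash
mkdir -p pics; python3 - <<'E'
from bench import ctrl,cams
import cv2,pickle
s=ctrl.get_state();print({k:s[k] for k in('time','position','tool_rot','grip_width')})
d={}
for n in('side','top','wrist'):
    c=cams.get_image(n);d[n]=c;cv2.imwrite(f'pics/a_{n}.png',c['img'][:,:,::-1]);print(n,c['vfov'],c['cx'],c['cy'],c['R'],c['t'],[k for k in c])
pickle.dump(d,open('a.pkl','wb'))
E
```

```text
{'time': 0.0, 'position': array([0.23901074, 0.6038613 , 0.22945733]), 'tool_rot': array([-5.88290473e-01, -3.08574502e+00,  3.00728695e-03]), 'grip_width': 1.0005640948112604}
side 55.681973959845735 327.6210901588524 249.87588986584373 [[ 0.78874144 -0.61436756  0.0209627 ]
 [-0.31185933 -0.42929456 -0.84761426]
 [ 0.52974588  0.66201108 -0.53019867]] [-0.46193112  0.13509236  0.83711603] ['img', 'vfov', 'cx', 'cy', 'R', 't']
top 57.175013567294 319.08446056804706 237.51144570488051 [[ 0.01051824 -0.99971312  0.02151868]
 [-0.99872063 -0.01156741 -0.04922706]
 [ 0.04946186 -0.02097337 -0.99855578]] [-0.12891648  0.48770393  0.79457701] ['img', 'vfov', 'cx', 'cy', 'R', 't']
wrist 62.99161332320994 317.61932451398894 238.52548069582411 [[ 0.36789534  0.92986587 -0.00157585]
 [ 0.89521195 -0.35372538  0.27106071]
 [ 0.25149269 -0.10113269 -0.96256096]] [-0.64820348 -0.03319019  0.3904284 ] ['img', 'vfov', 'cx', 'cy', 'R', 't']
```

View pics/a_side.png

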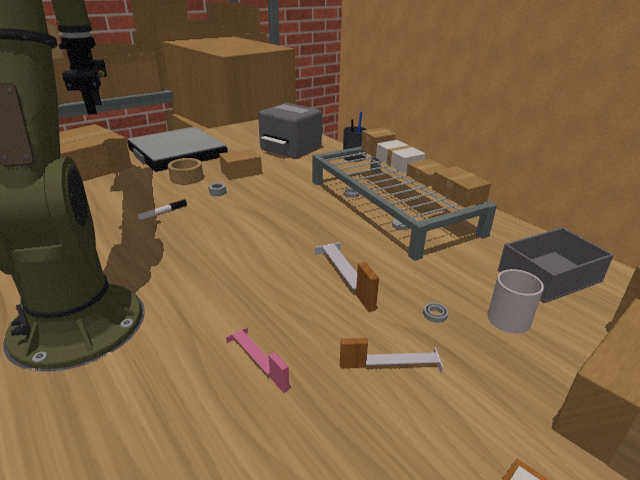

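View pics/a_top.png

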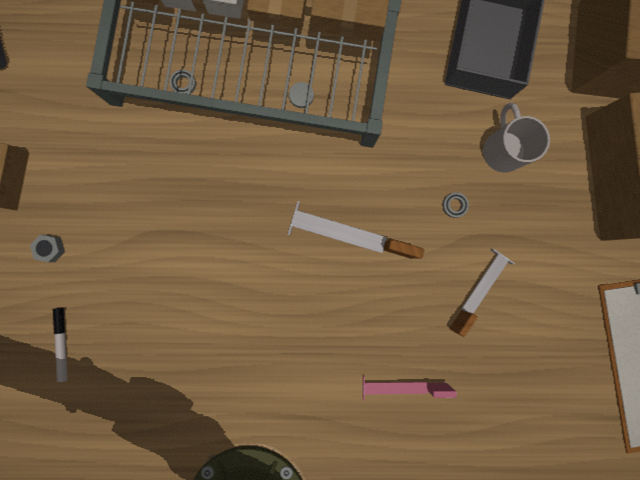

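View pics/a_wrist.png

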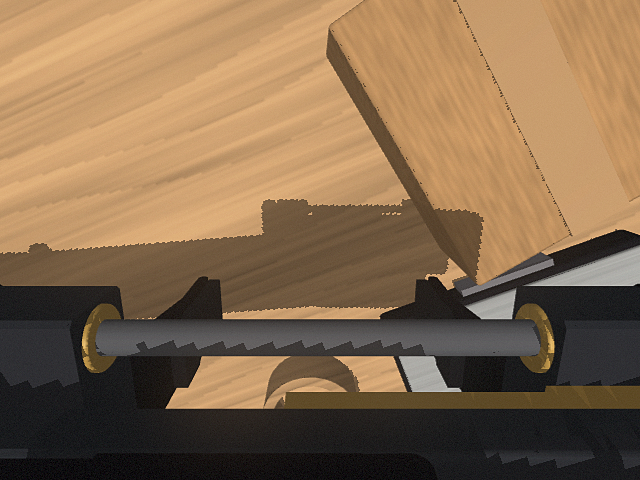

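The top view shows the ring under the shelf at about (182,82), the solid disc at (301,95), and the larger wooden-handled rake with its lip at (294,219) and handle at (404,249). I'll enlarge these next.

```bash
cat > h.py <<'E'
import numpy as np,cv2,pickle
def cast(c,uv,z):
    f=240/np.tan(np.radians(c['vfov']/2)); R=np.array(c['R']);t=np.array(c['t'])
    d=R.T@np.array([(uv[0]-c['cx'])/f,(uv[1]-c['cy'])/f,1]);o=-R.T@t
    return o+d*(z-o[2])/d[2]
def proj(c,X):
    f=240/np.tan(np.radians(c['vfov']/2)); p=np.array(c['R'])@np.array(X)+np.array(c['t'])
    return np.array([c['cx']+f*p[0]/p[2],c['cy']+f*p[1]/p[2]])
E
python3 - <<'E'
from h import *
d=pickle.load(open('a.pkl','rb'))
t=d['top']['img'][:,:,::-1]
a=cv2.resize(t[190:270,280:440],(800,400),interpolation=cv2.INTER_CUBIC);cv2.imwrite('pics/b1.png',a)
a=cv2.resize(t[0:150,80:400],(800,375),interpolation=cv2.INTER_CUBIC);cv2.imwrite('pics/b2.png',a)
s=d['side']['img'][:,:,::-1]
a=cv2.resize(s[130:320,300:500],(800,600*190//150),interpolation=cv2.INTER_CUBIC)
a=cv2.resize(s[130:320,300:500],None,fx=3.1,fy=3.1,interpolation=cv2.INTER_CUBIC);cv2.imwrite('pics/b3.png',a)
E
```

```text
(no output)
```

View pics/b1.png

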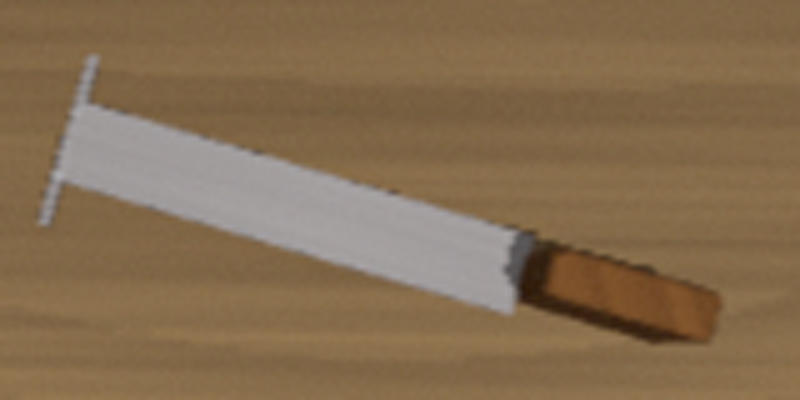

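View pics/b2.png

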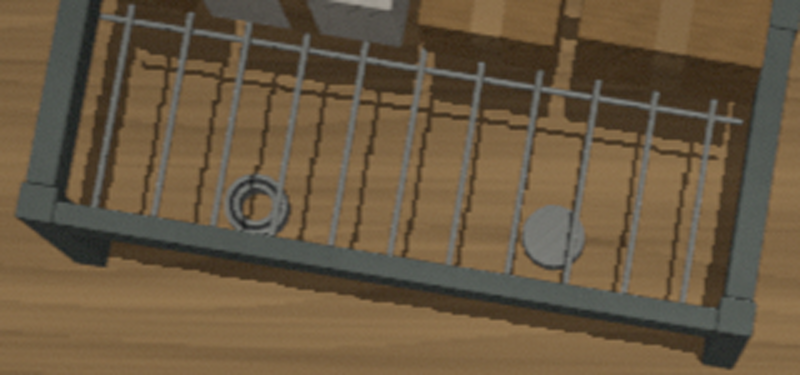

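View pics/b3.png

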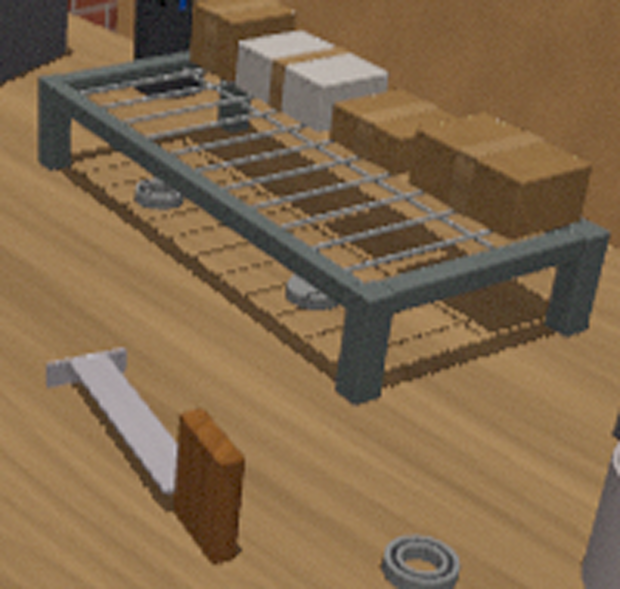

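```bash
python3 - <<'E'
from h import *
d=pickle.load(open('a.pkl','rb'));T=d['top'];S=d['side']
p1=lambda x,y:((x+.5)/5-.5+280,(y+.5)/5-.5+190)
p2=lambda x,y:((x+.5)/2.5-.5+80,(y+.5)/2.5-.5)
p3=lambda x,y:((x+.5)/3.1-.5+300,(y+.5)/3.1-.5+130)
P=lambda n,v:print(n,np.round(v,4))
l1=cast(T,p1(95,60),.02);l2=cast(T,p1(43,222),.02);P('lip',[l1,l2,(l1+l2)/2]);P('liplen',np.linalg.norm(l1-l2))
h=[cast(T,p1(*q),.08) for q in((554,249),(720,293),(708,342),(543,297))];P('handle',h);hm=np.mean(h,0);P('hm',hm)
P('hlen',[np.linalg.norm(h[0]-h[1]),np.linalg.norm(h[1]-h[2])])
v=(l1+l2)/2-hm;P('dist',np.hypot(v[0],v[1]));P('yaw hl',np.degrees(np.arctan2(v[1],v[0])))
w=l1-l2;P('lip normal yaw',np.degrees(np.arctan2(w[1],w[0])))
# strip edges
for a,b in(((85,100),(525,232)),((60,180),(515,313))):
    A=cast(T,p1(*a),.02);B=cast(T,p1(*b),.02);P('strip',[A,B]);P('yaw',np.degrees(np.arctan2(*(A-B)[[1,0]])))
b=cast(T,p2(258,205),.012);P('bearing',b);k=cast(T,p2(554,237),.012);P('disc',k)
P('bearing side',cast(S,p3(160,189),.012)); P('disc side',cast(S,p3(313,289),.012))
L=cast(T,p2(18,216),.09);R=cast(T,p2(750,333),.09);P('shelf',[L,R]);P('w',np.linalg.norm(L-R))
m=(L+R)/2;y=(L-R)/np.linalg.norm(L-R);x=np.array([y[1],-y[0],0]);P('shelf yaw',np.degrees(np.arctan2(x[1],x[0])));P('m',m)
for q in(b,k):P('in shelf',[(q-m)@x,(q-m)@y])
# handle from side
hs=[cast(S,p3(*q),.08) for q in((196,410),(242,458),(220,466),(180,418))];P('handle side',[*hs,np.mean(hs,0)])
P('reach',np.hypot(hm[0],hm[1]))
E
```

```text
lip [[ 0.554  -0.0853  0.02  ]
 [ 0.4945 -0.0672  0.02  ]
 [ 0.5242 -0.0762  0.02  ]]
liplen 0.0621
handle [[ 0.484  -0.2426  0.08  ]
 [ 0.4698 -0.2989  0.08  ]
 [ 0.4532 -0.2949  0.08  ]
 [ 0.4678 -0.2389  0.08  ]]
hm [ 0.4687 -0.2688  0.08  ]
hlen [0.0581 0.0171]
dist 0.2004
yaw hl 73.9082
lip normal yaw -16.9593
strip [[ 0.5392 -0.0818  0.02  ]
 [ 0.4929 -0.243   0.02  ]]
yaw 73.961
strip [[ 0.5099 -0.0731  0.02  ]
 [ 0.4633 -0.2394  0.02  ]]
yaw 74.3529
bearing [0.776  0.1325 0.012 ]
disc [ 0.756  -0.0875  0.012 ]
bearing side [0.7752 0.1313 0.012 ]
disc side [ 0.7507 -0.0929  0.012 ]
shelf [[ 0.7339  0.2685  0.09  ]
 [ 0.663  -0.2222  0.09  ]]
w 0.4958
shelf yaw -8.2267
m [0.6984 0.0231 0.09  ]
in shelf [0.0611 0.1194]
in shelf [ 0.0728 -0.1013]
handle side [[ 0.4791 -0.246   0.08  ]
 [ 0.4667 -0.3012  0.08  ]
 [ 0.4505 -0.2994  0.08  ]
 [ 0.465  -0.2468  0.08  ]
 [ 0.4653 -0.2734  0.08  ]]
reach 0.5403
```

```bash
cat >> h.py <<'E'
from scipy.spatial.transform import Rotation as Ro
def plan(pos,rotv,wps):
    """wps: (x,y,z,yaw_deg,n rows) -> rounded tool-frame rows; tool down, x at yaw"""
    p=np.array(pos,float);R=Ro.from_rotvec(rotv)
    for x,y,z,yaw,n in wps:
        G=Ro.from_matrix(np.array([[np.cos(a:=np.radians(yaw)),np.sin(a),0],[np.sin(a),-np.cos(a),0],[0,0,-1]]))
        P0=p.copy();dr=(R.inv()*G).as_rotvec()/n
        for i in range(n):
            tgt=P0+(np.array([x,y,z])-P0)*(i+1)/n
            off=np.round(R.inv().apply(tgt-p),4);rr=np.round(np.degrees(dr),2)
            p=p+R.apply(off);R=R*Ro.from_rotvec(np.radians(rr))
            print([*map(float,off)],[*map(float,rr)],'|%.3f'%np.linalg.norm(off))
        print('--',np.round(p,4))
E
python3 - <<'E'
from h import *
from bench import ctrl
s=ctrl.get_state()
plan(s['position'],s['tool_rot'],[(.44,.33,.2,130,6),(.51,.0,.2,95,6),(.468,-.27,.2,74.3,5),(.468,-.27,.1,74.3,2),(.468,-.27,.039,74.3,2)])
E
```

```text
[-0.0479, -0.0301, 0.005] [-0.01, 0.0, 4.74] |0.057
[-0.0503, -0.0261, 0.005] [-0.01, 0.0, 4.74] |0.057
[-0.0523, -0.0218, 0.005] [-0.01, 0.0, 4.74] |0.057
[-0.0538, -0.0175, 0.005] [-0.01, 0.0, 4.74] |0.057
[-0.0552, -0.0129, 0.005] [-0.01, 0.0, 4.74] |0.057
[-0.056, -0.0083, 0.0049] [-0.01, 0.0, 4.74] |0.057
-- [0.44 0.33 0.2 ]
[-0.0496, -0.0264, 0.0] [-0.0, 0.01, 5.83] |0.056
[-0.0521, -0.0212, 0.0001] [-0.0, 0.01, 5.83] |0.056
[-0.054, -0.0158, -0.0] [-0.0, 0.01, 5.83] |0.056
[-0.0552, -0.0103, 0.0] [-0.0, 0.01, 5.83] |0.056
[-0.0561, -0.0046, 0.0] [-0.0, 0.01, 5.83] |0.056
[-0.0562, 0.0012, -0.0] [-0.0, 0.01, 5.83] |0.056
-- [ 0.51 -0.    0.2 ]
[-0.0531, -0.0131, -0.0] [-0.0, -0.0, 4.14] |0.055
[-0.0538, -0.0092, -0.0] [-0.0, -0.0, 4.14] |0.055
[-0.0544, -0.0053, -0.0001] [-0.0, -0.0, 4.14] |0.055
[-0.0547, -0.0013, 0.0] [-0.0, -0.0, 4.14] |0.055
[-0.0545, 0.0025, 0.0] [-0.0, -0.0, 4.14] |0.055
-- [ 0.468  -0.2699  0.2   ]
[-0.0, 0.0, 0.05] [-0.01, -0.01, -0.0] |0.050
[-0.0001, 0.0001, 0.05] [-0.01, -0.01, -0.0] |0.050
-- [ 0.468 -0.27   0.1  ]
[0.0, -0.0, 0.0305] [-0.0, 0.0, -0.0] |0.030
[0.0, -0.0, 0.0305] [-0.0, 0.0, -0.0] |0.030
-- [ 0.468 -0.27   0.039]
```

Emit:
carry_out(rows=[{"offset":[-0.048,-0.03,0.005],"rot":[0,0,4.7],"gripper":1},{"offset":[-0.05,-0.026,0.005],"rot":[0,0,4.7],"gripper":1},{"offset":[-0.052,-0.022,0.005],"rot":[0,0,4.7],"gripper":1},{"offset":[-0.054,-0.0175,0.005],"rot":[0,0,4.7],"gripper":1},{"offset":[-0.055,-0.013,0.005],"rot":[0,0,4.7],"gripper":1},{"offset":[-0.056,-0.008,0.005],"rot":[0,0,4.7],"gripper":1},{"offset":[-0.05,-0.026,0],"rot":[0,0,5.8],"gripper":1},{"offset":[-0.052,-0.021,0],"rot":[0,0,5.8],"gripper":1},{"offset":[-0.054,-0.016,0],"rot":[0,0,5.8],"gripper":1},{"offset":[-0.055,-0.01,0],"rot":[0,0,5.8],"gripper":1}])

```text
time: 1.4
position: [0.4888, 0.11, 0.2005]
tool_rot: [-1.873, -2.523, -0.001]
ft_force: [1.0, -0.1, 0.6]
grip_width: 0.997
```

Emit:
carry_out(rows=[{"offset":[-0.056,-0.005,0],"rot":[0,0,5.8],"gripper":1},{"offset":[-0.056,0.001,0],"rot":[0,0,5.8],"gripper":1},{"offset":[-0.053,-0.013,0],"rot":[0,0,4.1],"gripper":1},{"offset":[-0.054,-0.009,0],"rot":[0,0,4.1],"gripper":1},{"offset":[-0.0545,-0.005,0],"rot":[0,0,4.1],"gripper":1},{"offset":[-0.055,-0.001,0],"rot":[0,0,4.1],"gripper":1},{"offset":[-0.0545,0.0025,0],"rot":[0,0,4.1],"gripper":1},{"offset":[0,0,0],"rot":[0,0,0],"gripper":1}])

```text
time: 2.4
position: [0.471, -0.2741, 0.2007]
tool_rot: [2.501, 1.898, -0.003]
ft_force: [1.1, 0.2, -0.3]
grip_width: 0.998
```

```bash
python3 - <<'E'
from h import *
from bench import ctrl,cams
for n in('side','wrist'):
    cv2.imwrite(f'pics/c_{n}.png',cams.get_image(n)['img'][:,:,::-1])
s=ctrl.get_state();print(s['time'],s['position'],s['joint_positions'])
plan(s['position'],s['tool_rot'],[(.468,-.27,.1,74.3,2),(.468,-.27,.039,74.3,2)])
E
```

```text
2.5 [ 0.47301849 -0.26882457  0.20024443] [-0.22533873  0.12983148  0.75647168  1.78092008 -0.09353942  1.26800584
  0.29050616]
[-0.0012, -0.0022, 0.0501] [-0.02, -0.01, 0.27] |0.050
[-0.0013, -0.0023, 0.0501] [-0.02, -0.01, 0.27] |0.050
-- [ 0.468 -0.27   0.1  ]
[-0.0, 0.0, 0.0305] [0.0, -0.0, 0.0] |0.030
[-0.0, 0.0, 0.0305] [0.0, -0.0, 0.0] |0.030
-- [ 0.468 -0.27   0.039]
```

View pics/c_side.png

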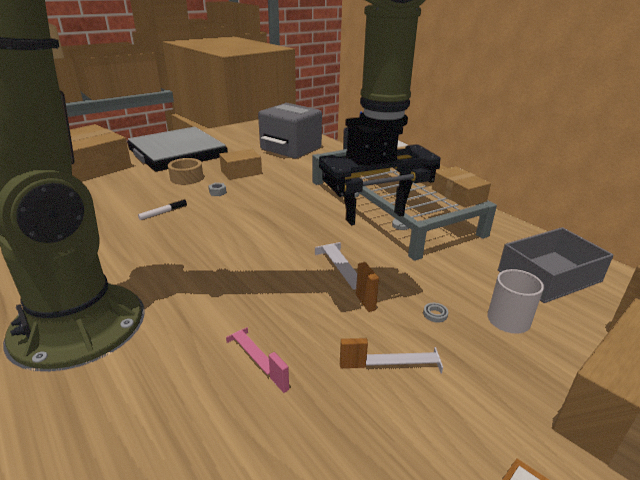

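View pics/c_wrist.png

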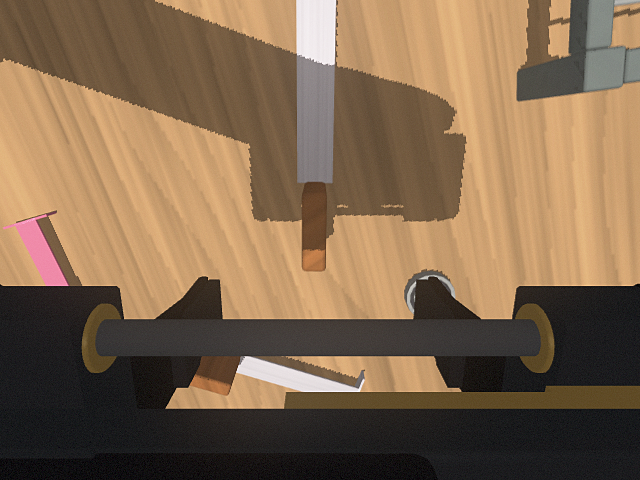

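Emit:
carry_out(rows=[{"offset":[-0.001,-0.002,0.05],"rot":[0,0,0.3],"gripper":0.6},{"offset":[-0.001,-0.002,0.05],"rot":[0,0,0.3],"gripper":0.6},{"offset":[0,0,0.02],"rot":[0,0,0],"gripper":0.6},{"offset":[0,0,0.02],"rot":[0,0,0],"gripper":0.6},{"offset":[0,0,0.021],"rot":[0,0,0],"gripper":0.6},{"offset":[0,0,0],"rot":[0,0,0],"gripper":0.6},{"offset":[0,0,0],"rot":[0,0,0],"gripper":0.6}])

```text
time: 3.38
position: [0.4698, -0.2695, 0.0403]
tool_rot: [2.502, 1.898, 0.001]
ft_force: [0.1, -0.4, 0.4]
grip_width: 0.601
```

```bash
python3 - <<'E'
from h import *
from bench import ctrl,cams
for n in('side','wrist'):
    cv2.imwrite(f'pics/d_{n}.png',cams.get_image(n)['img'][:,:,::-1])
s=ctrl.get_state();print(s['time'],s['position'],s['tool_rot'],s['ft_force'])
E
```

```text
3.475 [ 0.46995803 -0.26977349  0.04061403] [2.50212425e+00 1.89716619e+00 2.19197066e-03] [-0.14748204 -0.04109227  0.50384845]
```

View pics/d_wrist.png

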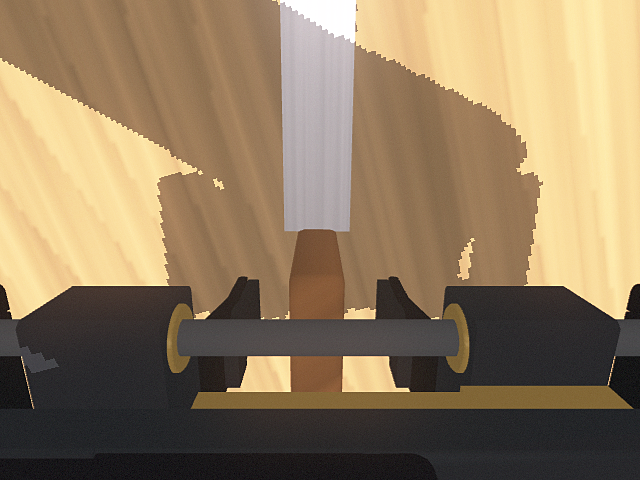

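View pics/d_side.png

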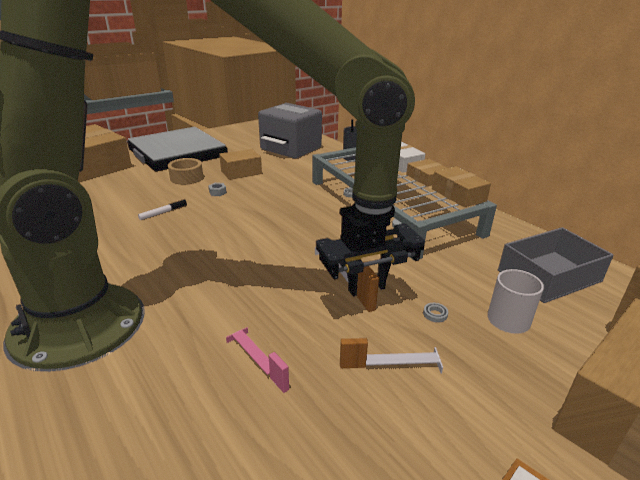

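The handle is centred between the fingers (wrist view, u≈317) and in line with them, so I'll grip and lift.

Emit:
carry_out(rows=[{"offset":[0,0,0],"rot":[0,0,0],"gripper":0},{"offset":[0,0,0],"rot":[0,0,0],"gripper":0},{"offset":[0,0,0],"rot":[0,0,0],"gripper":0},{"offset":[0,0,0],"rot":[0,0,0],"gripper":0},{"offset":[0,0,0],"rot":[0,0,0],"gripper":0},{"offset":[0,0,-0.02],"rot":[0,0,0],"gripper":0},{"offset":[0,0,-0.04],"rot":[0,0,0],"gripper":0},{"offset":[0,0,-0.04],"rot":[0,0,0],"gripper":0},{"offset":[0,0,0],"rot":[0,0,0],"gripper":0}], grip_force=60)

```text
time: 4.6
position: [0.4712, -0.2711, 0.1438]
tool_rot: [2.499, 1.893, 0.007]
ft_force: [-0.5, 0.3, -1.5]
grip_width: 0.203
```

```bash
python3 - <<'E'
from h import *
from bench import ctrl,cams
for n in('side','wrist'):
    cv2.imwrite(f'pics/e_{n}.png',cams.get_image(n)['img'][:,:,::-1])
s=ctrl.get_state();print(s['time'],s['position'],s['tool_rot'],s['ft_force'],s['torque'])
plan(s['position'],s['tool_rot'],[(.475,-.0,.14,74.3,5),(.473,.175,.14,-8.2,8)])
E
```

```text
4.7 [ 0.46894281 -0.26950043  0.14003146] [2.50362945e+00 1.89740529e+00 1.54742464e-03] [-0.87731708  0.14577536 -2.16362055] [-0.11449072  0.14104727  0.02952603]
[0.0522, -0.0134, 0.0] [0.01, -0.01, 0.0] |0.054
[0.0522, -0.0134, 0.0001] [0.01, -0.01, 0.0] |0.054
[0.0523, -0.0134, -0.0] [0.01, -0.01, 0.0] |0.054
[0.0522, -0.0134, -0.0] [0.01, -0.01, 0.0] |0.054
[0.0522, -0.0134, -0.0] [0.01, -0.01, 0.0] |0.054
-- [ 0.475 -0.     0.14 ]
[0.021, -0.0062, -0.0] [0.0, 0.0, 10.31] |0.022
[0.0196, -0.0098, -0.0] [0.0, 0.0, 10.31] |0.022
[0.0174, -0.0131, -0.0] [0.0, 0.0, 10.31] |0.022
[0.0149, -0.0161, -0.0] [0.0, 0.0, 10.31] |0.022
[0.0117, -0.0185, -0.0] [0.0, 0.0, 10.31] |0.022
[0.0082, -0.0202, -0.0] [0.0, 0.0, 10.31] |0.022
[0.0045, -0.0215, -0.0] [0.0, 0.0, 10.31] |0.022
[0.0006, -0.0218, -0.0] [0.0, 0.0, 10.31] |0.022
-- [0.473 0.175 0.14 ]
```

View pics/e_side.png

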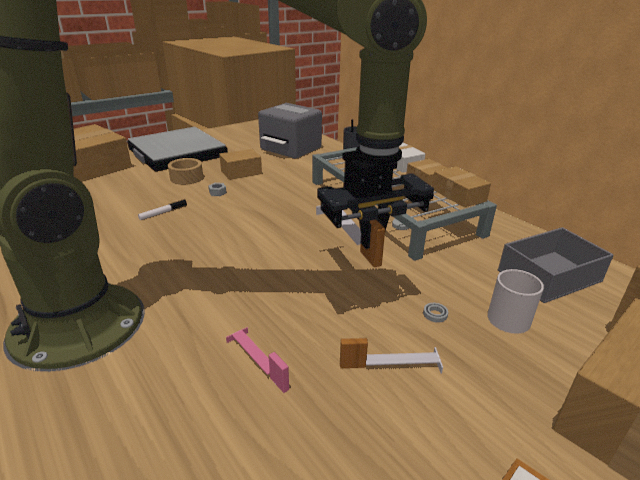

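View pics/e_wrist.png

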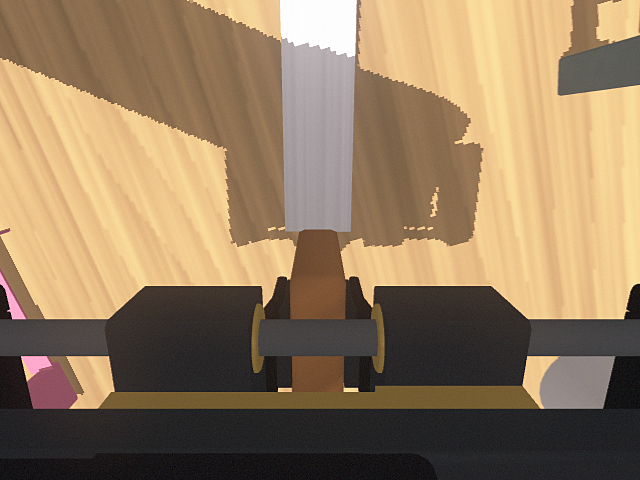

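The rake came up without tilting: in the wrist view its strip sits exactly as before. Next I carry it and turn it.

Emit:
carry_out(rows=[{"offset":[0.052,-0.0135,0],"rot":[0,0,0],"gripper":0},{"offset":[0.052,-0.0135,0],"rot":[0,0,0],"gripper":0},{"offset":[0.052,-0.0135,0],"rot":[0,0,0],"gripper":0},{"offset":[0.052,-0.0135,0],"rot":[0,0,0],"gripper":0},{"offset":[0.052,-0.0135,0],"rot":[0,0,0],"gripper":0}])

```text
time: 5.32
position: [0.4728, 0.0005, 0.1383]
tool_rot: [-2.503, -1.897, 0.004]
ft_force: [1.4, -0.1, -2.6]
grip_width: 0.201
```

Emit:
carry_out(rows=[{"offset":[0.021,-0.006,0],"rot":[0,0,10.3],"gripper":0},{"offset":[0.0195,-0.01,0],"rot":[0,0,10.3],"gripper":0},{"offset":[0.0175,-0.013,0],"rot":[0,0,10.3],"gripper":0},{"offset":[0.015,-0.016,0],"rot":[0,0,10.3],"gripper":0},{"offset":[0.0115,-0.0185,0],"rot":[0,0,10.3],"gripper":0},{"offset":[0.008,-0.02,0],"rot":[0,0,10.3],"gripper":0},{"offset":[0.0045,-0.0215,0],"rot":[0,0,10.3],"gripper":0},{"offset":[0.0005,-0.022,0],"rot":[0,0,10.3],"gripper":0},{"offset":[0,0,0],"rot":[0,0,0],"gripper":0},{"offset":[0,0,0],"rot":[0,0,0],"gripper":0}])

```text
time: 6.58
position: [0.4715, 0.1723, 0.1386]
tool_rot: [3.132, -0.218, -0.003]
ft_force: [-0.1, -0.3, -2.4]
grip_width: 0.206
```

```bash
python3 - <<'E'
from h import *
from bench import ctrl,cams
for n in('side','top'):
    cv2.imwrite(f'pics/f_{n}.png',cams.get_image(n)['img'][:,:,::-1])
s=ctrl.get_state();print(s['time'],s['position'],s['tool_rot'],s['ft_force'],s['joint_positions'])
plan(s['position'],s['tool_rot'],[(.473,.1745,.07,-8.2,3)])
E
```

```text
6.675 [0.47191763 0.17222878 0.13914516] [ 3.13296306e+00 -2.21208618e-01 -1.13028771e-03] [-0.69492742 -0.08900944 -1.4766597 ] [-0.77052231  0.07247212  0.38410263  1.93940506 -0.02944956  1.13615801
 -2.08667711]
[0.0003, -0.0008, 0.023] [0.02, 0.01, 0.04] |0.023
[0.0002, -0.0008, 0.0231] [0.02, 0.01, 0.04] |0.023
[0.0003, -0.0008, 0.023] [0.02, 0.01, 0.04] |0.023
-- [0.473  0.1745 0.07  ]
```

View pics/f_side.png

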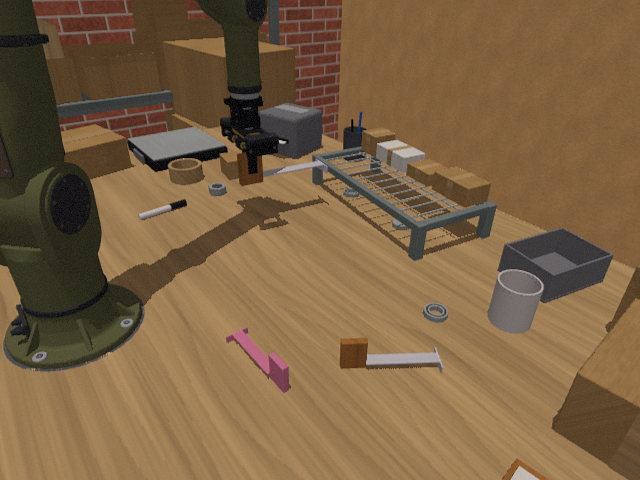

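View pics/f_top.png

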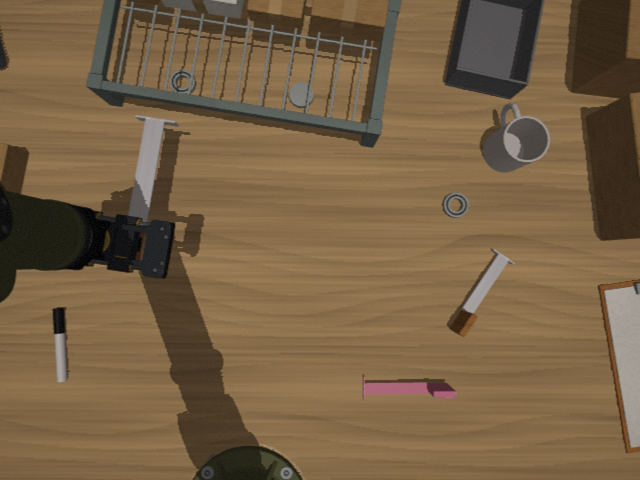

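Emit:
carry_out(rows=[{"offset":[0,-0.001,0.023],"rot":[0,0,0],"gripper":0},{"offset":[0,-0.001,0.023],"rot":[0,0,0],"gripper":0},{"offset":[0,-0.0005,0.023],"rot":[0,0,0],"gripper":0},{"offset":[0,0,0],"rot":[0,0,0],"gripper":0},{"offset":[0,0,0],"rot":[0,0,0],"gripper":0}])

```text
time: 7.3
position: [0.4731, 0.1758, 0.0714]
tool_rot: [-3.133, 0.222, -0.002]
ft_force: [0.4, 0.8, -1.8]
grip_width: 0.204
```

```bash
python3 - <<'E'
from h import *
from bench import ctrl,cams
d={n:cams.get_image(n) for n in('side','top')};pickle.dump(d,open('g.pkl','wb'))
t=d['top']['img'][:,:,::-1];s=d['side']['img'][:,:,::-1]
cv2.imwrite('pics/g1.png',cv2.resize(t[50:250,80:240],None,fx=3,fy=3,interpolation=cv2.INTER_CUBIC))
cv2.imwrite('pics/g2.png',cv2.resize(s[100:250,200:400],None,fx=4,fy=4,interpolation=cv2.INTER_CUBIC))
s=ctrl.get_state();print(s['time'],s['position'],s['tool_rot'],s['ft_force'])
a=np.radians(-8.2);h=s['position']
for l in(-.032,0,.032):
  q=np.array([h[0]+.203*np.cos(a)-l*np.sin(a),h[1]+.203*np.sin(a)+l*np.cos(a),.05])
  print(q,'top',proj(d['top'],q),'side',proj(d['side'],q),'bottom side',proj(d['side'],q-[0,0,.02]))
E
```

```text
7.4 [0.47337887 0.17625948 0.07180068] [-3.13250703e+00  2.21737228e-01 -2.98069996e-03] [ 1.37903099  0.05881025 -1.3888024 ]
[0.66973932 0.11563297 0.05      ] top [184.80536528 132.43935399] side [326.27719763 189.2142862 ] bottom side [326.1364741  195.87794594]
[0.67430344 0.14730581 0.05      ] top [166.76063193 129.58097223] side [320.60673408 184.94124693] bottom side [320.51571545 191.51828608]
[0.67886757 0.17897865 0.05      ] top [148.69546336 126.71935342] side [315.14206737 180.82328811] bottom side [315.09728489 187.31555908]
```

View pics/g1.png

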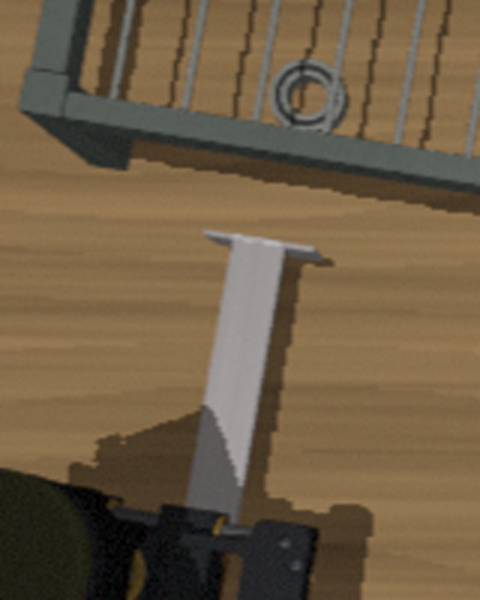

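View pics/g2.png

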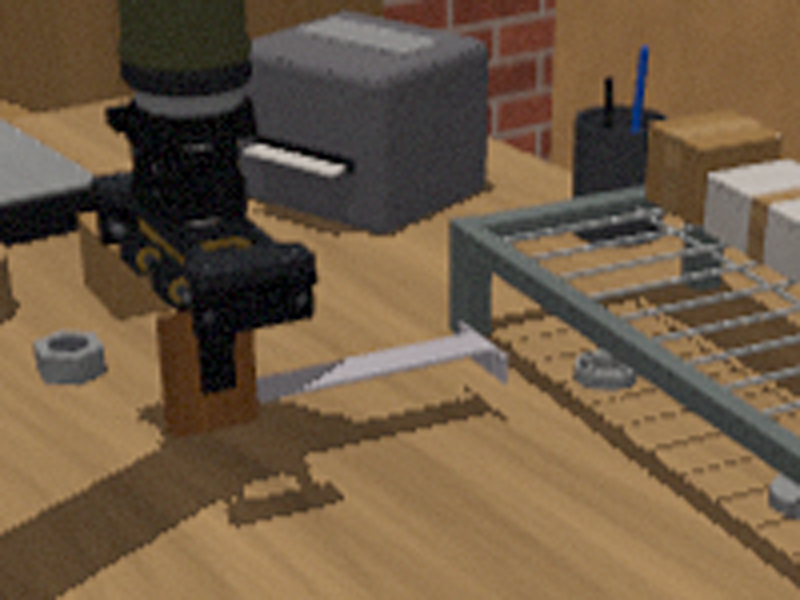

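The lip is at its predicted pixels in both views, raised about 31 mm and lined up with the bearing to about 1 mm. I'll reach in 143 mm, then check before lowering.

Emit:
carry_out(rows=[{"offset":[0.03,0,0.0005],"rot":[0,0,0],"gripper":0},{"offset":[0.04,0,0.0005],"rot":[0,0,0],"gripper":0},{"offset":[0.04,0,0],"rot":[0,0,0],"gripper":0},{"offset":[0.033,0,0],"rot":[0,0,0],"gripper":0},{"offset":[0,0,0],"rot":[0,0,0],"gripper":0},{"offset":[0,0,0],"rot":[0,0,0],"gripper":0}])

```text
time: 8.15
position: [0.6134, 0.1563, 0.0698]
tool_rot: [-3.133, 0.221, 0.001]
ft_force: [0.4, 0.6, -1.1]
grip_width: 0.201
```

```bash
python3 - <<'E'
from h import *
from bench import ctrl,cams
d={n:cams.get_image(n) for n in('side','top')};pickle.dump(d,open('i.pkl','wb'))
t=d['top']['img'][:,:,::-1];s=d['side']['img'][:,:,::-1]
cv2.imwrite('pics/i1.png',cv2.resize(t[30:180,100:260],None,fx=4,fy=4,interpolation=cv2.INTER_CUBIC))
cv2.imwrite('pics/i2.png',cv2.resize(s[130:250,280:440],None,fx=5,fy=5,interpolation=cv2.INTER_CUBIC))
s=ctrl.get_state();print(s['time'],s['position'],s['tool_rot'],s['ft_force'])
E
```

```text
8.25 [0.61296328 0.15671906 0.06977709] [-3.13319628e+00  2.19946224e-01  1.14300421e-03] [ 0.82992092 -0.06546258 -1.94747289]
```

View pics/i1.png

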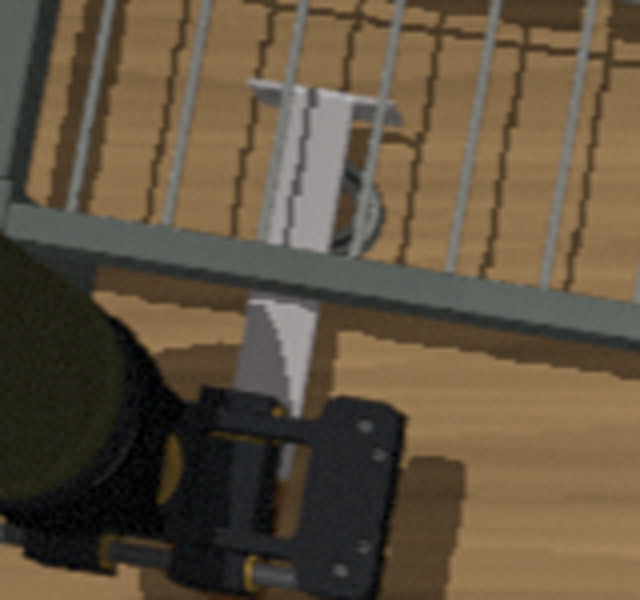

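View pics/i2.png

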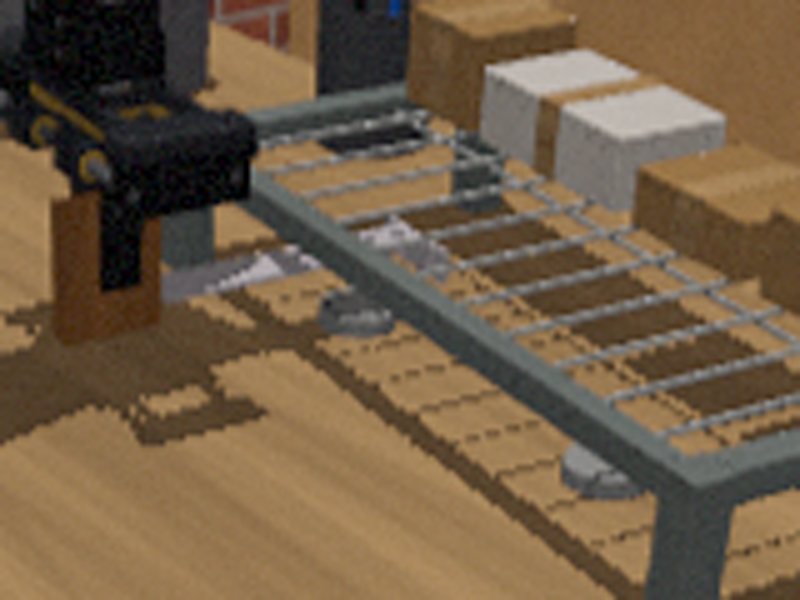

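```bash
python3 - <<'E'
from h import *
d=pickle.load(open('i.pkl','rb'));T=d['top']
p=lambda x,y:((x+.5)/4-.5+100,(y+.5)/4-.5+30)
A=cast(T,p(250,82),.05);B=cast(T,p(392,103),.05);m=(A+B)/2;print(A,B,m,np.linalg.norm(A-B))
w=A-B;a=np.arctan2(w[1],w[0])-np.pi/2;print(np.degrees(a))
q=np.array([.776,.132,0])-m;print('bearing rel lip rear: fwd',q[0]*np.cos(a)+q[1]*np.sin(a),'lat',-q[0]*np.sin(a)+q[1]*np.cos(a))
E
```

```text
[0.81704396 0.1593928  0.05      ] [0.80881918 0.09652927 0.05      ] [0.81293157 0.12796104 0.05      ] 0.0633992914118972
-7.453981402494652
bearing rel lip rear: fwd -0.03714345078650946 lat -0.0007862947875617613
```

The lip's inner face is about 10 mm behind the bearing's edge and laterally centred, so I'll lower it.

Emit:
carry_out(rows=[{"offset":[0,0,0.012],"rot":[0,0,0],"gripper":0},{"offset":[0,0,0.012],"rot":[0,0,0],"gripper":0},{"offset":[0,0,0.004],"rot":[0,0,0],"gripper":0},{"offset":[0,0,0],"rot":[0,0,0],"gripper":0},{"offset":[0,0,0],"rot":[0,0,0],"gripper":0}])

```text
time: 8.88
position: [0.6143, 0.156, 0.0418]
tool_rot: [-3.134, 0.222, -0.001]
ft_force: [-0.1, -0.5, -1.8]
grip_width: 0.203
```

```bash
python3 - <<'E'
from h import *
from bench import ctrl,cams
d={n:cams.get_image(n) for n in('side','top')}
t=d['top']['img'][:,:,::-1];s=d['side']['img'][:,:,::-1]
cv2.imwrite('pics/j1.png',cv2.resize(t[30:180,100:260],None,fx=4,fy=4,interpolation=cv2.INTER_CUBIC))
cv2.imwrite('pics/j2.png',cv2.resize(s[130:250,280:440],None,fx=5,fy=5,interpolation=cv2.INTER_CUBIC))
s=ctrl.get_state();print(s['time'],s['position'],s['tool_rot'],s['ft_force'],s['torque'])
E
```

```text
8.975 [0.61430458 0.15610028 0.04195219] [-3.13345117e+00  2.21589052e-01 -1.02597701e-03] [-0.38576719 -0.0638719  -1.56961074] [-0.00331705  0.21842385  0.02296623]
```

View pics/j1.png

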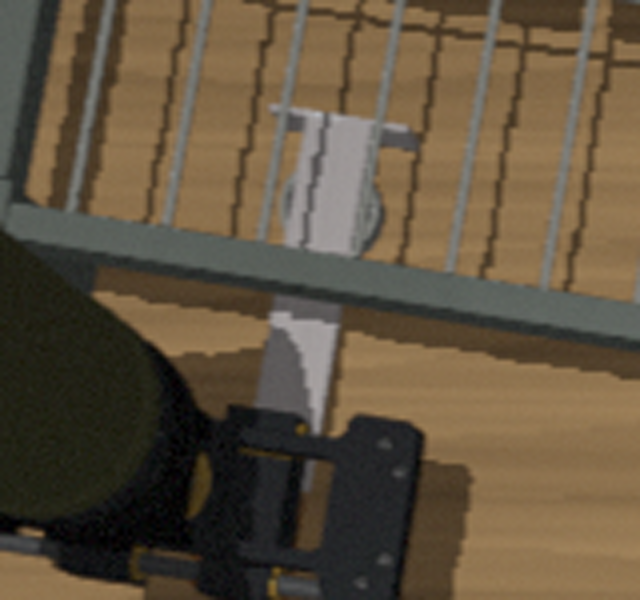

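View pics/j2.png

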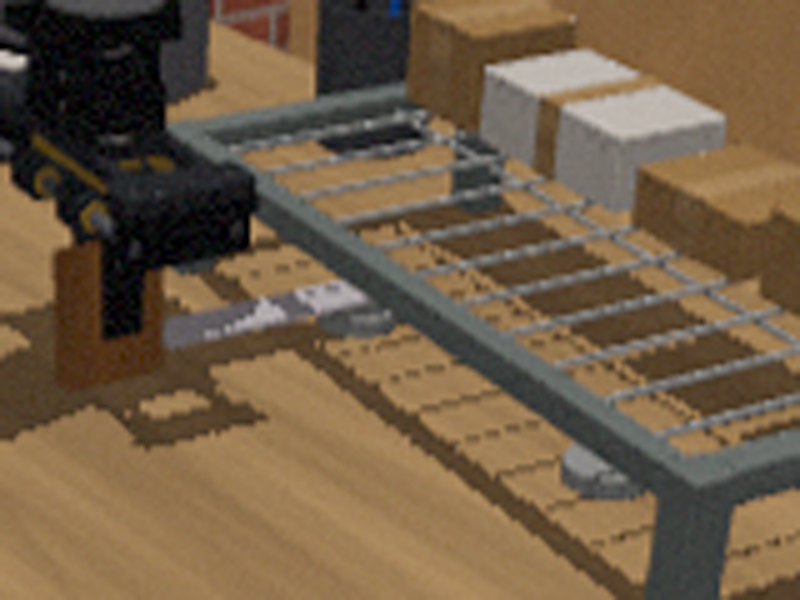

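Emit:
carry_out(rows=[{"offset":[-0.008,0,0.0005],"rot":[0,0,0],"gripper":0},{"offset":[-0.008,0,0],"rot":[0,0,0],"gripper":0},{"offset":[-0.012,0,0],"rot":[0,0,0],"gripper":0},{"offset":[-0.015,0,0],"rot":[0,0,0],"gripper":0},{"offset":[-0.015,0,0],"rot":[0,0,0],"gripper":0},{"offset":[-0.015,0,0],"rot":[0,0,0],"gripper":0},{"offset":[-0.015,0,0],"rot":[0,0,0],"gripper":0},{"offset":[-0.012,0,0],"rot":[0,0,0],"gripper":0},{"offset":[0,0,0],"rot":[0,0,0],"gripper":0}])

```text
time: 10.1
position: [0.5137, 0.1705, 0.041]
tool_rot: [-3.134, 0.22, 0.002]
ft_force: [-0.5, 0.1, -1.7]
grip_width: 0.201
```

```bash
python3 - <<'E'
from h import *
from bench import ctrl,cams
d={n:cams.get_image(n) for n in('side','top')}
t=d['top']['img'][:,:,::-1];s=d['side']['img'][:,:,::-1]
cv2.imwrite('pics/k1.png',cv2.resize(t[60:210,100:260],None,fx=4,fy=4,interpolation=cv2.INTER_CUBIC))
cv2.imwrite('pics/k2.png',cv2.resize(s[130:250,250:410],None,fx=5,fy=5,interpolation=cv2.INTER_CUBIC))
s=ctrl.get_state();print(s['time'],s['position'],s['tool_rot'],s['ft_force'],s['torque'])
E
```

```text
10.2 [0.51519039 0.17014002 0.04119818] [-3.13361217e+00  2.21468186e-01 -7.75082114e-04] [ 0.08463843 -0.61624822 -2.06837426] [-0.0128888   0.17661955  0.03783043]
```

View pics/k1.png

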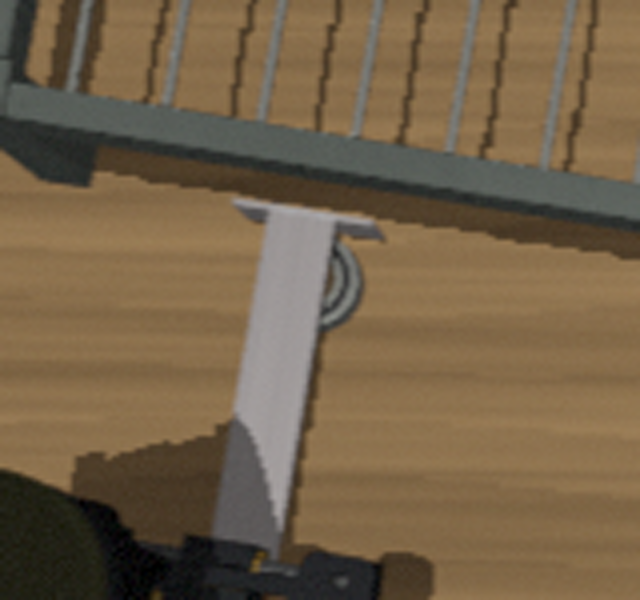

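View pics/k2.png

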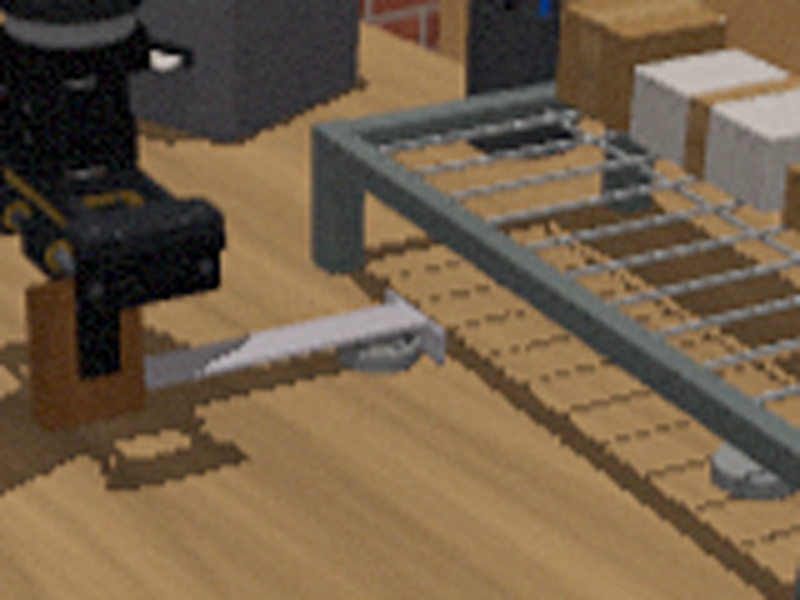

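Emit:
carry_out(rows=[{"offset":[-0.008,0,0],"rot":[0,0,0],"gripper":0},{"offset":[-0.012,0,0],"rot":[0,0,0],"gripper":0},{"offset":[-0.01,0,0],"rot":[0,0,0],"gripper":0},{"offset":[-0.006,0,0],"rot":[0,0,0],"gripper":0},{"offset":[0,0,0],"rot":[0,0,0],"gripper":0},{"offset":[0,0,0.001],"rot":[0,0,0],"gripper":0},{"offset":[0,0,0.0005],"rot":[0,0,0],"gripper":0},{"offset":[0,0,0],"rot":[0,0,0],"gripper":0}])

```text
time: 11.2
position: [0.4796, 0.1751, 0.0396]
tool_rot: [3.134, -0.222, 0.0]
ft_force: [-0.7, -0.1, -1.5]
grip_width: 0.202
```

```bash
python3 - <<'E'
from h import *
from bench import ctrl,cams
d={n:cams.get_image(n) for n in('side','top')}
t=d['top']['img'][:,:,::-1];s=d['side']['img'][:,:,::-1]
cv2.imwrite('pics/l1.png',cv2.resize(t[60:260,80:240],None,fx=3,fy=3,interpolation=cv2.INTER_CUBIC))
cv2.imwrite('pics/l2.png',cv2.resize(s[130:250,220:380],None,fx=5,fy=5,interpolation=cv2.INTER_CUBIC))
s=ctrl.get_state();print(s['time'],s['position'],s['tool_rot'],s['ft_force'],s['torque'])
E
```

```text
11.3 [0.47950403 0.17512751 0.03954098] [ 3.13372240e+00 -2.21815354e-01  2.62700880e-04] [ 0.38668783 -0.49184124 -1.45172434] [-0.05075553  0.21116595 -0.02382072]
```

View pics/l1.png

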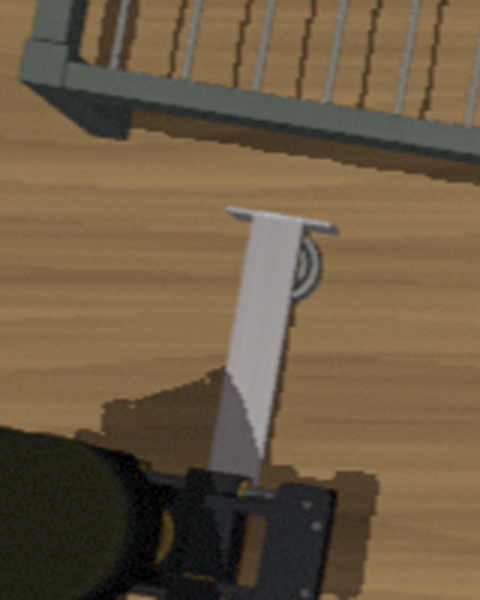

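View pics/l2.png

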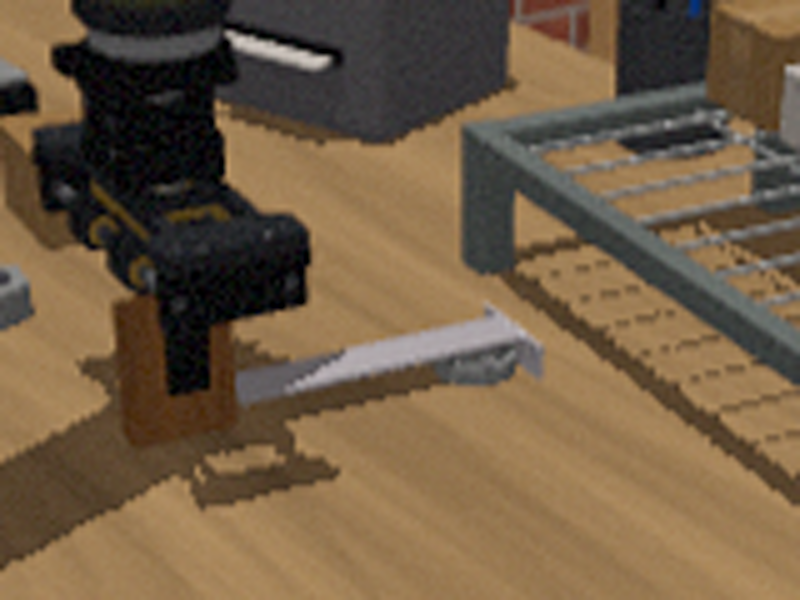

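Emit:
carry_out(rows=[{"offset":[0,0,0.001],"rot":[0,0,0],"gripper":0},{"offset":[0,0,0],"rot":[0,0,0],"gripper":0}])

```text
time: 11.55
position: [0.4795, 0.1751, 0.0395]
tool_rot: [-3.134, 0.222, 0.0]
ft_force: [-2.8, -0.4, 5.1]
grip_width: 0.203
```

Now the bench is taking load (+5 N), so I'll release with gentle opening, then rise straight up.

Emit:
carry_out(rows=[{"offset":[0,0,-0.0005],"rot":[0,0,0],"gripper":0},{"offset":[0,0,0],"rot":[0,0,0],"gripper":0.3},{"offset":[0,0,0],"rot":[0,0,0],"gripper":0.6},{"offset":[0,0,0],"rot":[0,0,0],"gripper":0.6},{"offset":[0,0,0],"rot":[0,0,0],"gripper":0.6}])

```text
time: 12.18
position: [0.4793, 0.1752, 0.039]
tool_rot: [3.134, -0.221, 0.0]
ft_force: [-0.4, 1.1, 0.2]
grip_width: 0.55
```

Emit:
carry_out(rows=[{"offset":[0,0,-0.01],"rot":[0,0,0],"gripper":0.6},{"offset":[0,0,-0.03],"rot":[0,0,0],"gripper":0.6},{"offset":[0,0,-0.05],"rot":[0,0,0],"gripper":0.6},{"offset":[0,0,-0.05],"rot":[0,0,0],"gripper":0.6},{"offset":[0,0,-0.04],"rot":[0,0,0],"gripper":0.6},{"offset":[0,0,0],"rot":[0,0,0],"gripper":0.6},{"offset":[0,0,0],"rot":[0,0,0],"gripper":0.6}])

```text
time: 13.05
position: [0.479, 0.1751, 0.219]
tool_rot: [-3.134, 0.222, 0.0]
ft_force: [0.1, 0.4, -0.3]
grip_width: 0.604
```

```bash
python3 - <<'E'
from h import *
from bench import ctrl,cams
d={n:cams.get_image(n) for n in('side','top')};pickle.dump(d,open('m.pkl','wb'))
for n in d:cv2.imwrite(f'pics/m_{n}.png',d[n]['img'][:,:,::-1])
t=d['top']['img'][:,:,::-1];s=d['side']['img'][:,:,::-1]
cv2.imwrite('pics/m1.png',cv2.resize(t[60:260,80:340],None,fx=3,fy=3,interpolation=cv2.INTER_CUBIC))
cv2.imwrite('pics/m2.png',cv2.resize(s[130:250,220:380],None,fx=5,fy=5,interpolation=cv2.INTER_CUBIC))
s=ctrl.get_state();print(s['time'],s['position'],s['ft_force'])
E
```

```text
13.15 [0.47851812 0.17482484 0.21786046] [-0.3303047   0.72884341  0.41371693]
```

View pics/m1.png

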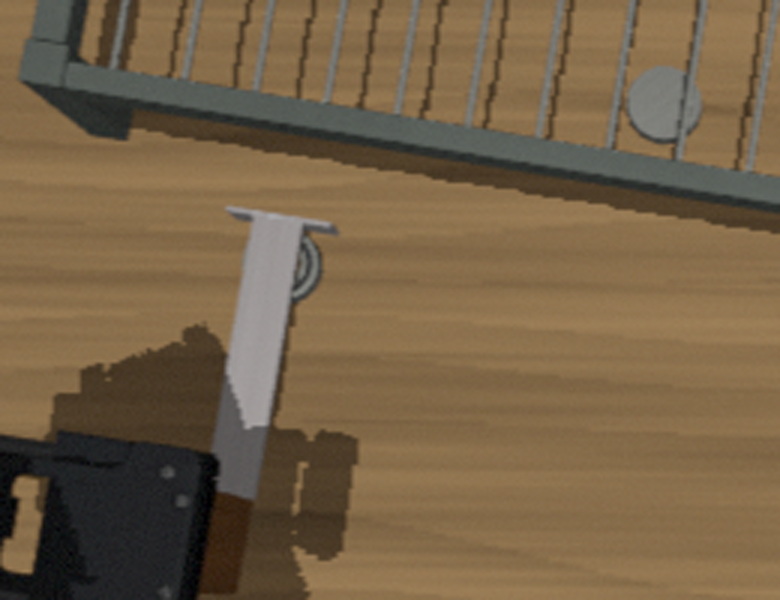

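View pics/m2.png

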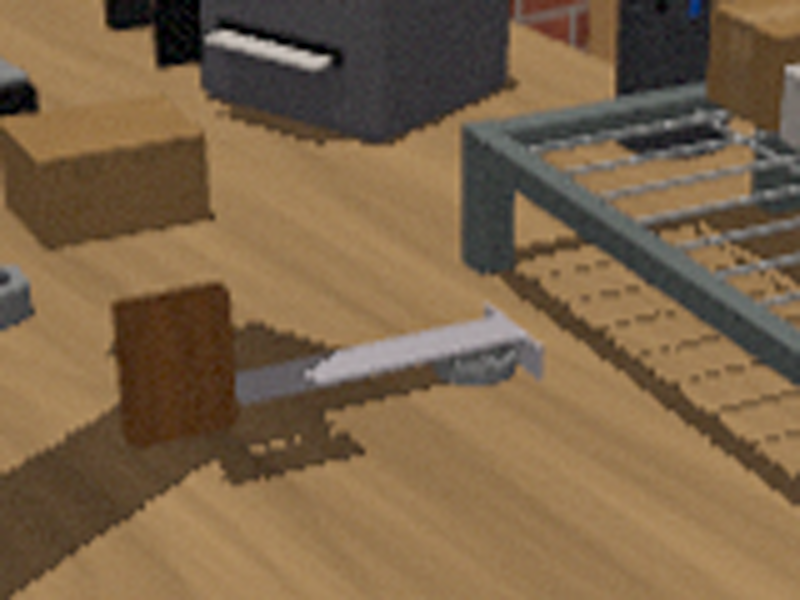

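View pics/m_top.png

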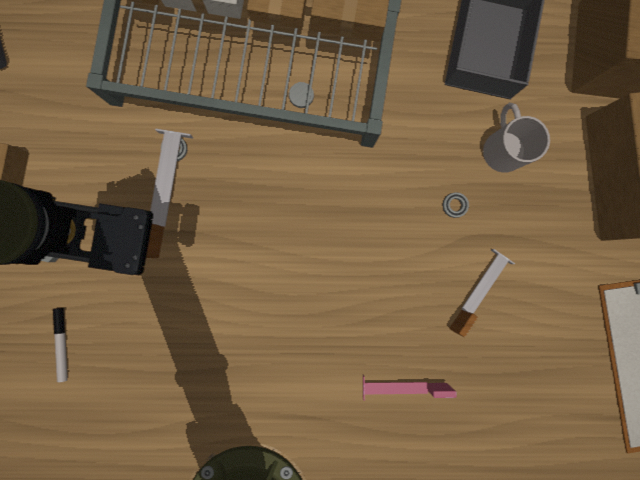

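```bash
python3 - <<'E'
from h import *
d=pickle.load(open('m.pkl','rb'));T=d['top']
p=lambda x,y:((x+.5)/3-.5+80,(y+.5)/3-.5+60)
e=cast(T,p(322,265),.006);a=np.radians(-8.2);X=np.array([np.cos(a),np.sin(a)]);Y=np.array([-X[1],X[0]])
c=e[:2]+.0235*np.array([0,1]);q=c-[.6984,.0231];print('bearing',c,'shelf frame',q@X,q@Y)
h=c-np.array([.479,.175]);print('rake frame',h@X,h@Y)
A=cast(T,p(663.5,104),.012);print('disc',A)
from bench import workorder
print(workorder.close_job())
E
```

```text
bearing [0.65312751 0.14703078] shelf frame -0.0624857499211834 0.11620657414359808
rake frame 0.17633649016985278 -0.002847647276305803
disc [ 0.75625197 -0.08667229  0.012     ]
the job is handed in; nothing more can be done
None
```

I raked the bearing out from under the shelf, set the rake down and let go of it, and handed the job in at about 13 s of the 45 s allowed. Closing the job gave no verdict, so the results below come from my own last pictures.

- **Reach:** I gripped the larger wooden-handled rake across its 18 mm and reached in over the bearing about 30 mm up. I lowered the lip roughly 10 mm behind the bearing and drew it out.
- **Bearing:** It lies flat, with its centre about 62 mm in front of the shelf edge and 116 mm left of the middle. That puts it about 39 mm clear of the edge. The rake's strip still covers part of it, so I placed the centre from its visible edge alone.
- **Rake:** It stands level on the bench, with the gripper open and about 0.18 m above.
- **Disc:** Its measured position is within 1 mm of where it started in the top view.
- **Gripper:** It stayed at the handle, well away from the bearing.

**Disagreements:**
- The camera and arm positions differed by 1–2 mm.
- At first I read the bearing as sitting 8–10 mm to one side along the lip, but the final measurement put it about 3 mm off centre.

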